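# Put away unmarked objective cases by heft

### The arm

A 7-joint arm with a two-finger parallel gripper is mounted at the origin on the work surface. World frame = base frame: x ahead of the robot, y to its left, z up, the work surface at z = 0. Lengths are in m, angles in rad, forces in N, time in s.
With the tool pointing down it reaches from about 0.425 to 0.825 m from the base axis. Payload 3.6 kg.
Tool frame: the origin (TCP) lies at the very end of the fingers, on their centre line; the grasp point (between the pads) lies 19 mm behind it; x points along the fingers, z is the direction in which the jaws open and shut, and the axes are right-handed (so a half turn about x gives the same grasp; the last joint's range is limited). The gripper opens to 93 mm and grips with 3 to 60 N. Pads are 15 mm wide; open, the fingers measure 128 mm over their backs; the gripper's body (75 mm by 188 mm) begins 65 mm behind the grasp point.
Start: joints at [-1.129, 0.615, -0.013, 1.423, 0.008, 1.103, -0.04], TCP at [0.293, 0.58, 0.219] pointing down, gripper open.
Joint ranges: [-3.12, 3.12], [-0.3, 2.06], [-1.34, 1.32], [0.26, 2.42], [-1.36, 4.5], [0.01, 1.98], [-2.84, 2.84]. Speed limits (rad/s): [2.79, 2.79, 3.14, 3.14, 3.14, 3.14, 3.14].

### API

Orientations are given as [roll, pitch, yaw] about the fixed x, y, z axes, in that order (R = Rz(yaw) Ry(pitch) Rx(roll)).
In Python, from workcell import arm, imaging gives the robot as it stands.
- The arm moves only by the shell command python3 -m inch 'ROWS' [FORCE]. ROWS is JSON, a list of rows, each an object of numbers: "dx", "dy", "dz": the shift along the tool's x, y, z in mm; "spin": the turn about the tool's x in rad; "gripper": the gripper command: -1 is shut, 1 is fully open, values between are in proportion. A call has exactly 10 rows; each row shifts and turns the commanded pose from where the row before left it, along the tool's axes as they then stand; what a row does not reach is not made up. A row lasts 1/8 s, in which the tool goes at most 62.5 mm and 10.7 degrees, less where a joint would pass 70% of its speed; a pose out of reach is approached as far as the arm can. A call is refused whole if a number of a shift passes 62.5 or a number of a turn 0.188, either way. A call with a gripper value outside its range is refused whole. The fingers move at their own pace and stop on an object; FORCE is the grip in N (left out, the last holds). Time passes only in rows, so rows that do not move let the fingers close, or fill a call up. It gives the time, the measured TCP pose, the force and the opening at its end, in the units of the state.
- arm.state(): the state, without advancing time (a new reading comes with each control period).
- imaging.snapshot(name): name is "side" or "top"; returns (picture, depth): 420x560x3 uint8, blue, green, red; 420x560 float32, m along the optical axis (not along the pixel's ray), 0 where there is no reading.
- imaging.camera_model(name): a dict with "mtx" (3x3 intrinsics, pixels), "dist" ([k1, k2, p1, p2, k3] as OpenCV has them; the pictures are not rectified), "R" (3x3) and "t" (3): a world point X has camera coordinates R X + t. Camera axes: x right, y down, z forward; pixel columns grow to the right and rows downward; lengths in m; the calibration is good to about 2 mm. A picture is of the moment at which its call begins. camera_model takes no time and is no camera call.
- arm.finish_job(): hands the job in, once; it reports no verdict.
The state is a dict: "clock": time; "qpos": joint angles; "joint_velocities": joint speeds; "effort": joint torques, N m; "tool_pos": TCP position; "ee_rot": TCP orientation; "force": force on the tool from outside, world axes, zero at the start; "torque": the same for the moment, N m; "opening": finger opening in m.
Only numpy, scipy, OpenCV 4.12 (cv2) and the standard library are available. Lean on these libraries where they do the work, as an engineer would, in place of code of your own. Each camera call takes 0.05 s, during which the arm holds its last target. There are 200 camera calls.

### The job

Three closed objective cases that look alike are standing on the microscopy desk, one of them empty, one with a light dry objective and one with a heavy immersion objective. Lift each to feel what is in it, then put it away: the heavy one seated fully home in the well of the storage stand's low step, the light one fully home in the well of the high step, and the empty one standing upright in the returns tray. Keep the cases upright, set them down and seat them gently without forcing or dropping them, and leave everything else on the desk where it is.

Things in the scene. Friction and masses are not known exactly. Their poses are not given: they have to be found in the camera images.
- case_a: one of three identical-looking closed cases for objectives: upright plastic cylinder, black foot 44 mm diameter, 24 mm high (lowest 3 mm taper to 41 mm), then a grey screw cover 42 mm diameter to the flat top at 92 mm. Origin: centre of the underside, z up its axis. Hidden contents, changing from start to start; total masses: heavy 630 to 720 g, light 255 to 305 g, empty 85 g, one of each
- case_b: the second such case, sizes and origin as case_a. Contents have about 1 mm of play and cannot come out
- case_c: the third such case, same sizes and origin as case_a
- stand: white plastic two-step stand fixed to the desk, rigid, 176 mm long (its x), 70 mm wide. Origin: centre of the underside. Low step: -x side, 92 mm long, top 30 mm above the desk; high step: +x side, 84 mm long, top 50 mm up. One round vertical well in each, 46 mm diameter (1 mm of room round a case's foot), 22 mm deep, sharp mouth; well axes 88 mm apart
- low_well (a point): centre of the floor of the low step's well, 8 mm above the desk (mouth 22 mm higher); axes as the stand's, z up. Lower a case in slowly (15 mm/s or less) and stop at the first touch: a foot that catches on the rim is soon forced
- high_well (a point): centre of the floor of the high step's well, 28 mm above the desk (mouth 22 mm higher); axes as the stand's, z up
- low_pad: thin black rubber pad that is the floor of the low step's well; origin at the centre of its underside, 2 mm below its top
- high_pad: the same in the high step's well
- tray: shallow open aluminium returns tray fixed to the desk, 160 mm (its x) by 120 mm (its y), walls 4 mm thick and 25 mm high, dark rubber mat inside. Origin: centre of the underside
- tray_floor (a point): centre of the tray's inner floor, 5 mm above the desk; axes as the tray's
- table: the grey desk top, its surface at height 0
- oil_bottle: bystander: amber glass bottle 25 mm diameter, 66 mm high with its white cap, standing among the cases; origin at the centre of its underside
- oil_bottle_2: bystander: a second such bottle farther back
- turret_plug: bystander: black plastic plug 27 mm diameter, 14 mm high, lying among the cases; origin at the centre of its underside
- slide_box: bystander: flat blue slide box 85 x 175 x 30 mm, behind the cases; origin at the centre of its underside
- screwdriver: bystander: screwdriver 160 mm long lying behind the cases
There are look-alikes about, which are no part of the job. Leave any green or pink look-alike of the case_a alone.

How it is judged:
By the outcome, as a careful person would: the job done as asked, in the order asked, and still so for the second after the job is handed in, with the robot touching nothing.
It also fails if it takes over 72 s, if anything falls off the work surface, if the arm or the gripper's body presses on something with over 40 N, if the wrist force passes 120 N, or if a joint passes its speed limit or range.

## Working session

There is one attempt and no reset: what is moved stays moved. The work goes in short steps, Python scripts to look and compute and a shell command to move; the robot and the scene stay as the last step left them, time stands still between calls to the robot, and variables do not carry over. Pictures are saved under pics/ and viewed, about 8 in all and at most 12, crops included, and the job is handed in when it is done.

```bash
ls; mkdir -p pics
python3 - <<'E'
from workcell import arm, imaging
import cv2,numpy as np
print(arm.state())
for n in("top","side"):
    p,d=imaging.snapshot(n); cv2.imwrite(f"pics/{n}0.png",p); np.save(f"{n}0.npy",d)
    m=imaging.camera_model(n); print(n,m)
a=cv2.imread("pics/top0.png");b=cv2.imread("pics/side0.png")
E
```

```text
pics
{'clock': 0.0, 'qpos': array([-1.12952083,  0.61593563, -0.01262572,  1.42488043,  0.00812215,
        1.10338711, -0.0403935 ]), 'joint_velocities': array([-1.14298332e-03,  4.41756193e-04, -1.87188012e-03, -8.64952119e-05,
       -1.37290161e-03,  8.51560663e-04, -2.08840645e-03]), 'effort': array([-1.90823528e-06, -4.58933902e+01,  2.08970443e-01, -1.65742385e+01,
       -6.11607218e-02,  2.07036291e-02,  2.32967468e-04]), 'tool_pos': array([0.29272539, 0.57947633, 0.21747662]), 'ee_rot': array([-3.12170146,  1.56823636, -2.0185901 ]), 'force': array([-0.56552857, -1.09659456,  0.52043754]), 'torque': array([-0.03907105,  0.07009437,  0.02895698]), 'opening': 0.09268188303163473}
top {'mtx': array([[402.97418635,   0.        , 273.94818584],
       [  0.        , 402.97418635, 212.97420225],
       [  0.        ,   0.        ,   1.        ]]), 'dist': array([-0.01685834,  0.        ,  0.        ,  0.        ,  0.        ]), 'R': array([[-2.37802145e-02, -9.99714544e-01, -2.30928560e-03],
       [-9.94577400e-01,  2.38918241e-02, -1.01217471e-01],
       [ 1.01243751e-01, -1.10209914e-04, -9.94861644e-01]]), 't': array([-0.0086474 ,  0.59200407,  0.85446883])}
side {'mtx': array([[496.50155117,   0.        , 280.28376346],
       [  0.        , 496.50155117, 199.24792795],
       [  0.        ,   0.        ,   1.        ]]), 'dist': array([0.05851347, 0.        , 0.        , 0.        , 0.        ]), 'R': array([[ 0.98877324, -0.14940211, -0.00254564],
       [-0.10452738, -0.67940829, -0.72627708],
       [ 0.1067778 ,  0.71838943, -0.68739735]]), 't': array([-0.56618547,  0.11320925,  1.22518894])}
```

View pics/top0.png

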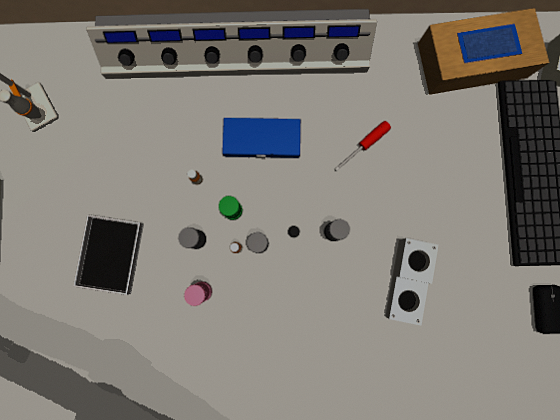

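View pics/side0.png

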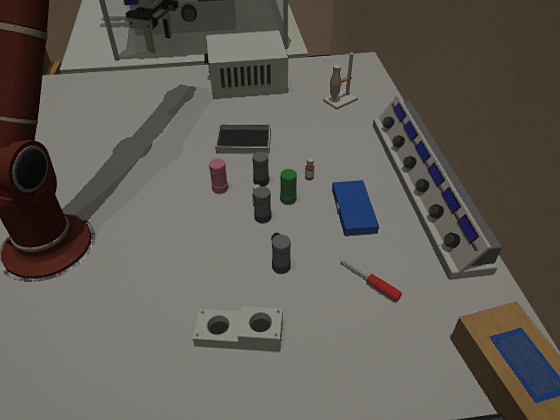

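Top view: grey cases at (190,238), (257,242) and (337,229). The green (230,208) and pink (197,294) look-alikes are to be left alone. The stand is at (413,281) and the tray at (109,254). Next I measure positions from both cameras.

```bash
cat > h.py <<'E'
import numpy as np,cv2
from workcell import arm,imaging
def cloud(n,p,d):
    m=imaging.camera_model(n);h,w=d.shape
    u,v=np.meshgrid(np.arange(w),np.arange(h))
    uv=cv2.undistortPoints(np.stack([u,v],-1).reshape(-1,1,2).astype(float),m["mtx"],np.array(m["dist"])).reshape(h,w,2)
    c=np.dstack([uv*d[...,None],d]); X=(c-m["t"])@m["R"]; X[d==0]=np.nan
    return X
def onplane(n,uv,z):
    m=imaging.camera_model(n)
    q=cv2.undistortPoints(np.array(uv,float).reshape(-1,1,2),m["mtx"],np.array(m["dist"])).reshape(-1,2)
    r=np.c_[q,np.ones(len(q))]@m["R"]; o=-m["R"].T@m["t"]
    return (o+r*((z-o[2])/r[:,2])[:,None])[:,:2]
E
python3 - <<'E'
from h import *
for n in("top","side"):
    p=cv2.imread(f"pics/{n}0.png");d=np.load(f"{n}0.npy");X=cloud(n,p,d);Z=X[...,2]
    print(n,"table z",np.nanmedian(Z[330:400,250:400] if n=="top" else Z[300:380,60:160]))
    g=np.nan_to_num(Z)
    for lo,hi,nm in((.085,.1,"case"),(.045,.055,"hi"),(.025,.035,"lo/box"),(.058,.074,"bottle"),(.009,.02,"plug")):
        k,l,s,c=cv2.connectedComponentsWithStats(((g>lo)&(g<hi)).astype(np.uint8))
        for i in range(1,k):
            if s[i,4]>(60 if nm!="bottle" else 25):
                mk=l==i;q=X[mk][:,:2]
                if q[:,0].mean()>.9 or q[:,0].mean()<.2:continue
                cn=cv2.findContours(mk.astype(np.uint8),cv2.RETR_EXTERNAL,cv2.CHAIN_APPROX_NONE)[0]
                xy=onplane(n,np.vstack([a.reshape(-1,2) for a in cn]),np.median(Z[mk]))
                (cx,cy),(w,h),a=cv2.minAreaRect((xy*1000).astype(np.float32))
                print(nm,s[i,4],c[i].round(1),"mean",q.mean(0).round(4),"z",np.median(Z[mk]).round(4),"rect",np.round([cx,cy,w,h,a],1),p[mk].mean(0).round())
E
```

```text
top table z 6.25120722452898e-05
case 107 [ 21.6 105.5] mean [0.8267 0.5058] z 0.092 rect [828.1 507.3  27.5  33.9  55.8] [48. 54. 56.]
case 333 [227.9 205.1] mean [0.6039 0.0711] z 0.0912 rect [604.1  70.9  41.1  41.2  88.6] [ 46. 119.  33.]
case 337 [338.7 228.5] mean [ 0.5505 -0.1538] z 0.0916 rect [ 550.5 -154.3   40.8   38.7   88.6] [90. 93. 97.]
case 328 [188.4 237. ] mean [0.5406 0.1523] z 0.0915 rect [540.5 152.   38.7  40.8  89.7] [88. 90. 94.]
case 337 [256.5 241.5] mean [0.5281 0.014 ] z 0.0917 rect [528.1  14.   40.2  40.   43.7] [93. 96. 99.]
case 352 [194.8 294.4] mean [0.4251 0.1396] z 0.0916 rect [425.1 139.3  40.2  41.5  89.6] [119.  98. 159.]
hi 984 [418.2 260.2] mean [ 0.4817 -0.3266] z 0.05 rect [ 482.  -326.4   72.1   84.1   76.9] [157. 159. 158.]
lo/box 2776 [260.7 136.3] mean [0.7652 0.0029] z 0.029 rect [765.    3.3 173.1  85.2  88.6] [132.  59.  16.]
lo/box 1155 [407.7 298.6] mean [ 0.3996 -0.3062] z 0.03 rect [ 433.3 -315.    72.3  169.5   77.3] [153. 154. 152.]
lo/box 296 [417.1 260. ] mean [ 0.4814 -0.3319] z 0.0281 rect [ 481.5 -331.7   39.3   43.6   86.8
[... 5075 characters left out ...]
ect [519.7 400.3  26.7 149.5  78.5] [57. 59. 61.]
plug 169 [242.6 149.8] mean [0.5033 0.2896] z 0.0152 rect [502.7 290.7  24.2 158.1  81.3] [58. 60. 62.]
plug 127 [357.6 229.5] mean [ 0.7562 -0.0761] z 0.014 rect [745.9 -67.9  59.4 110.9  47.4] [48. 33. 26.]
plug 204 [370.3 281.1] mean [ 0.7419 -0.235 ] z 0.0155 rect [ 736.9 -229.5   22.8  157.7   41.8] [55. 59. 91.]
plug 170 [217.9 324.7] mean [ 0.3957 -0.2947] z 0.0109 rect [ 396.4 -294.4   38.9   42.1   53.1] [44. 48. 50.]
plug 410 [480.3 390.7] mean [ 0.873 -0.507] z 0.0153 rect [ 878.4 -483.8  173.2   81.6   71.6] [27. 35. 42.]
plug 249 [237.6 345.4] mean [ 0.4323 -0.3505] z 0.0145 rect [ 429.  -349.1    9.9  175.5   77.6] [60. 66. 68.]
```

```bash
cat >> h.py <<'E'
from scipy.spatial.transform import Rotation as Ro
def Rt(s=None):
    s=s or arm.state(); return Ro.from_euler("xyz",s["ee_rot"]).as_matrix()
def to(x,y,z):
    s=arm.state(); print("tool shift mm",(Rt(s).T@(np.array([x,y,z])-s["tool_pos"])*1000).round(1))
E
python3 - <<'E'
from h import *
print(Rt().round(3)); R=Rt()
print("jaw az",np.degrees(np.arctan2(R[1,2],R[0,2])))
for n in("top","side"):
    p=cv2.imread(f"pics/{n}0.png");d=np.load(f"{n}0.npy");X=cloud(n,p,d);Z=np.nan_to_num(X[...,2])
    for nm,lo,hi,zz,(cx,cy) in(("hi",.046,.055,.05,(.482,-.327)),("lo",.027,.034,.03,(.3963,-.307))):
        near=np.hypot(X[...,0]-cx,X[...,1]-cy)<.034
        hole=(near&(Z<lo)).astype(np.uint8)
        # only fully enclosed hole: project pixels onto mouth plane
        k,l,s,c=cv2.connectedComponentsWithStats(hole);i=1+s[1:,4].argmax()
        cn=max(cv2.findContours((l==i).astype(np.uint8),cv2.RETR_EXTERNAL,cv2.CHAIN_APPROX_NONE)[0],key=len)
        q=(onplane(n,cn.reshape(-1,2),zz)*1000).astype(np.float32)
        e=cv2.fitEllipse(q); (a,b),r=cv2.minEnclosingCircle(q)
        print(n,nm,s[i,4],np.round(e[0],1),np.round(e[1],1),"mec",round(a,1),round(b,1),round(r,1))
    for nm,c in (("A",(.5505,-.155)),("B",(.5406,.151)),("C",(.5281,.012))):
        g=(np.hypot(X[...,0]-c[0],X[...,1]-c[1])<.035)&(Z>.01)&(Z<.085)
        q=X[g][:,:2]*1000
        from scipy.optimize import least_squares
        f=least_squares(lambda v:np.hypot(*(q-v).T)-21.3,np.array(c)*1000,loss="soft_l1")
        print(n,nm,"cyl",f.x.round(1),len(q),np.abs(f.fun).mean().round(2))
p=cv2.imread("pics/top0.png")
cv2.imwrite("pics/c.png",np.hstack([cv2.resize(p[190:320,165:365],None,fx=2.5,fy=2.5,interpolation=2),cv2.resize(p[222:352,375:455],None,fx=2.5,fy=2.5,interpolation=2)]))
E
```

```text
[[-0.001 -0.893  0.451]
 [-0.002  0.451  0.893]
 [-1.    -0.    -0.002]]
jaw az 63.203061214100046
top hi 356 [ 481.9 -326.6] [43.2 43.4] mec 482.1 -327.1 22.8
top lo 347 [ 396.2 -306.8] [42.8 43.7] mec 396.3 -306.9 23.1
top A cyl [ 550.9 -154.5] 106 0.45
top B cyl [540.8 154.6] 129 0.52
top C cyl [528.3  14.4] 26 0.35
side hi 316 [ 482.5 -327. ] [39.9 43.3] mec 482.5 -326.4 22.3
side lo 335 [ 396.5 -305.9] [41.6 45.5] mec 396.4 -305.3 23.4
side A cyl [ 551.3 -153.3] 401 0.96
side B cyl [541.2 154.9] 328 1.3
side C cyl [528.4  14.8] 363 1.26
```

View pics/c.png

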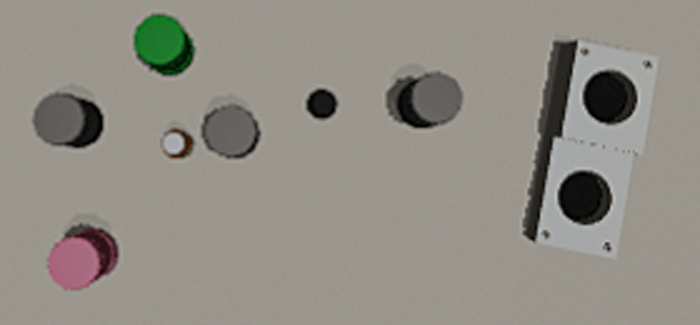

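Crop: plain grey cases at crop pixels (60,118), (231,130) and (437,98), clearly different from the green and pink ones. Top-image row: B (190,238), C (257,242), A (337,229) are the three grey ones meant. Now I work out the first move.

```bash
cat >> h.py <<'E'
def plan(x,y,z,n,spin=0.):
    s=arm.state();R=Rt(s);D=(np.array([x,y,z])-s["tool_pos"])*1000/n
    for i in range(n):
        print((R.T@D).round(1),spin); R=R@Ro.from_rotvec([spin,0,0]).as_matrix()
E
python3 - <<'E'
from h import *
plan(.5408,.153,.16,9,.148)
E
```

```text
[  6.5 -46.  -29.9] 0.148
[  6.5 -49.9 -22.8] 0.148
[  6.5 -52.7 -15.2] 0.148
[  6.5 -54.3  -7.2] 0.148
[  6.5 -54.8   0.9] 0.148
[  6.5 -54.1   8.9] 0.148
[  6.5 -52.2  16.8] 0.148
[  6.5 -49.1  24.3] 0.148
[  6.5 -45.   31.3] 0.148
```

```bash
python3 -m inch '[{"dx":6.5,"dy":-46,"dz":-29.9,"spin":0.148,"gripper":1},{"dx":6.5,"dy":-49.9,"dz":-22.8,"spin":0.148,"gripper":1},{"dx":6.5,"dy":-52.7,"dz":-15.2,"spin":0.148,"gripper":1},{"dx":6.5,"dy":-54.3,"dz":-7.2,"spin":0.148,"gripper":1},{"dx":6.5,"dy":-54.8,"dz":0.9,"spin":0.148,"gripper":1},{"dx":6.5,"dy":-54.1,"dz":8.9,"spin":0.148,"gripper":1},{"dx":6.5,"dy":-52.2,"dz":16.8,"spin":0.148,"gripper":1},{"dx":6.5,"dy":-49.1,"dz":24.3,"spin":0.148,"gripper":1},{"dx":6.5,"dy":-45,"dz":31.3,"spin":0.148,"gripper":1},{"gripper":1}]' 25
python3 - <<'E'
from h import *
R=Rt();print(R.round(3),np.degrees(np.arctan2(R[1,2],R[0,2])))
to(.5408,.153,.053)
E
```

```text
[[-0.001 -0.893  0.451]
 [-0.002  0.451  0.893]
 [-1.    -0.    -0.002]] 63.203061214100046
tool shift mm [ 165.3 -413.7 -268.6]$[9]: bad value
```

```bash
python3 -m inch '[{"dx":6.5,"dy":-46,"dz":-29.9,"spin":0.148,"gripper":1},{"dx":6.5,"dy":-49.9,"dz":-22.8,"spin":0.148,"gripper":1},{"dx":6.5,"dy":-52.7,"dz":-15.2,"spin":0.148,"gripper":1},{"dx":6.5,"dy":-54.3,"dz":-7.2,"spin":0.148,"gripper":1},{"dx":6.5,"dy":-54.8,"dz":0.9,"spin":0.148,"gripper":1},{"dx":6.5,"dy":-54.1,"dz":8.9,"spin":0.148,"gripper":1},{"dx":6.5,"dy":-52.2,"dz":16.8,"spin":0.148,"gripper":1},{"dx":6.5,"dy":-49.1,"dz":24.3,"spin":0.148,"gripper":1},{"dx":6.5,"dy":-45,"dz":31.3,"spin":0.148,"gripper":1},{"dx":0,"dy":0,"dz":0,"spin":0,"gripper":1}]' 25
python3 - <<'E'
from h import *
R=Rt();print(R.round(3),np.degrees(np.arctan2(R[1,2],R[0,2])))
to(.5408,.153,.053)
E
```

```text
clock: 1.35
tool_pos: [0.5428, 0.1472, 0.1596]
ee_rot: [-1.23, 1.566, -1.469]
force: [0.5, 0.1, 0.2]
opening: 0.093
[[ 0.     0.237  0.972]
 [-0.005  0.972 -0.237]
 [-1.    -0.004  0.002]] -13.703479308090067
tool shift mm [106.6   5.6  -3.5]
```

```bash
python3 -m inch '[{"dx":10,"dy":2.8,"dz":-1.7,"spin":0,"gripper":1},{"dx":15,"dy":2.8,"dz":-1.8,"spin":0,"gripper":1},{"dx":20,"dy":0,"dz":0,"spin":0,"gripper":1},{"dx":25,"dy":0,"dz":0,"spin":0,"gripper":1},{"dx":20,"dy":0,"dz":0,"spin":0,"gripper":1},{"dx":16.6,"dy":0,"dz":0,"spin":0,"gripper":1},{"dx":0,"dy":0,"dz":0,"spin":0,"gripper":1},{"dx":0,"dy":0,"dz":0,"spin":0,"gripper":-1},{"dx":0,"dy":0,"dz":0,"spin":0,"gripper":-1},{"dx":0,"dy":0,"dz":0,"spin":0,"gripper":-1}]' 25
python3 - <<'E'
from h import *
to(.5408,.153,.053)
E
```

```text
clock: 2.6
tool_pos: [0.5393, 0.1599, 0.0542]
ee_rot: [0.567, 1.57, 0.339]
force: [-1.0, -0.0, -0.6]
opening: 0.0675
tool shift mm [ 1.2 -6.4  3. ]
```

```bash
python3 -m inch '[{"dx":0,"dy":-3.2,"dz":1.5,"spin":0,"gripper":0.5},{"dx":0,"dy":-3.2,"dz":1.5,"spin":0,"gripper":0.5},{"dx":0,"dy":0,"dz":0,"spin":0,"gripper":0.4},{"dx":0,"dy":0,"dz":0,"spin":0,"gripper":0.3},{"dx":0,"dy":0,"dz":0,"spin":0,"gripper":0.1},{"dx":0,"dy":0,"dz":0,"spin":0,"gripper":-1},{"dx":0,"dy":0,"dz":0,"spin":0,"gripper":-1},{"dx":0,"dy":0,"dz":0,"spin":0,"gripper":-1},{"dx":0,"dy":0,"dz":0,"spin":0,"gripper":-1},{"dx":0,"dy":0,"dz":0,"spin":0,"gripper":-1}]' 25
python3 - <<'E'
from h import *
to(.5408,.153,.053);s=arm.state();print(s["force"],s["joint_velocities"].round(4))
E
```

```text
clock: 3.85
tool_pos: [0.5403, 0.153, 0.0535]
ee_rot: [-2.826, 1.571, -3.055]
force: [0.0, 0.2, -0.7]
opening: 0.0417
tool shift mm [0.5 0.2 0.5]
[ 0.03492671  0.20045106 -0.73752068] [ 0.0008 -0.0003  0.0009  0.0003  0.0004  0.0012  0.0014]
```

```bash
python3 -m inch '[{"dx":-2,"dy":0,"dz":0,"spin":0,"gripper":-1},{"dx":-6,"dy":0,"dz":0,"spin":0,"gripper":-1},{"dx":-15,"dy":0,"dz":0,"spin":0,"gripper":-1},{"dx":-20,"dy":0,"dz":0,"spin":0,"gripper":-1},{"dx":-20,"dy":0,"dz":0,"spin":0,"gripper":-1},{"dx":-12,"dy":0,"dz":0,"spin":0,"gripper":-1},{"dx":-5,"dy":0,"dz":0,"spin":0,"gripper":-1},{"dx":0,"dy":0,"dz":0,"spin":0,"gripper":-1},{"dx":0,"dy":0,"dz":0,"spin":0,"gripper":-1},{"dx":0,"dy":0,"dz":0,"spin":0,"gripper":-1}]' 25
python3 - <<'E'
from h import *
s=arm.state();print(s["effort"],s["opening"])
for i in range(4):
    p,d=imaging.snapshot("side");print(arm.state()["force"])
cv2.imwrite("pics/s1.png",p)
print(arm.state()["ee_rot"])
plan(.518,.345,.165,5)
plan(.482,-.327,.165,10)
plan(.396,-.307,.165,10)
E
```

```text
clock: 5.1
tool_pos: [0.54, 0.1528, 0.1329]
ee_rot: [-2.562, 1.569, -2.791]
force: [0.5, -0.6, -0.8]
opening: 0.0421
[-8.85260728e-03 -4.07782495e+01  3.72124247e+00 -1.30631974e+01
 -4.87024651e-02 -3.57937432e-03  3.67158273e-04] 0.04210873875436833
[-0.43453726  0.73581024 -0.06886176]
[ 0.60510424  0.22906146 -1.21036856]
[-0.44130526 -0.29774692 -1.09299299]
[-1.06400332 -0.41726061 -0.68394497]
[-2.50947744  1.57017815 -2.73849161]
[ -6.4  36.4 -13.1] 0.0
[ -6.4  36.4 -13.1] 0.0
[ -6.4  36.4 -13.1] 0.0
[ -6.4  36.4 -13.1] 0.0
[ -6.4  36.4 -13.1] 0.0
[ -3.2 -48.1   5.2] 0.0
[ -3.2 -48.1   5.2] 0.0
[ -3.2 -48.1   5.2] 0.0
[ -3.2 -48.1   5.2] 0.0
[ -3.2 -48.1   5.2] 0.0
[ -3.2 -48.1   5.2] 0.0
[ -3.2 -48.1   5.2] 0.0
[ -3.2 -48.1   5.2] 0.0
[ -3.2 -48.1   5.2] 0.0
[ -3.2 -48.1   5.2] 0.0
[ -3.2 -48.1  -3.6] 0.0
[ -3.2 -48.1  -3.6] 0.0
[ -3.2 -48.1  -3.6] 0.0
[ -3.2 -48.1  -3.6] 0.0
[ -3.2 -48.1  -3.6] 0.0
[ -3.2 -48.1  -3.6] 0.0
[ -3.2 -48.1  -3.6] 0.0
[ -3.2 -48.1  -3.6] 0.0
[ -3.2 -48.1  -3.6] 0.0
[ -3.2 -48.1  -3.6] 0.0
```

Measured about 0.8 N, so B is the empty case. It goes to the tray.

```bash
python3 -m inch '[{"dx":0,"dy":20,"dz":-7,"spin":0,"gripper":-1},{"dx":0,"dy":40,"dz":-14.4,"spin":0,"gripper":-1},{"dx":0,"dy":52,"dz":-18.7,"spin":0,"gripper":-1},{"dx":0,"dy":45,"dz":-16.2,"spin":0,"gripper":-1},{"dx":0,"dy":25,"dz":-9,"spin":0,"gripper":-1},{"dx":8,"dy":0,"dz":0,"spin":0,"gripper":-1},{"dx":18,"dy":0,"dz":0,"spin":0,"gripper":-1},{"dx":20,"dy":0,"dz":0,"spin":0,"gripper":-1},{"dx":14,"dy":0,"dz":0,"spin":0,"gripper":-1},{"dx":4,"dy":0,"dz":0,"spin":0,"gripper":-1}]' 25
python3 - <<'E'
from h import *
p,d=imaging.snapshot("side");cv2.imwrite("pics/s2.png",p)
s=arm.state();X=cloud("side",p,d);Z=np.nan_to_num(X[...,2]);t=s["tool_pos"];print(t,s["force"])
from scipy.optimize import least_squares
g=(np.hypot(X[...,0]-t[0],X[...,1]-t[1])<.035)&(Z>t[2]-.045)&(Z<t[2]-.005)
q=X[g][:,:2]*1000
f=least_squares(lambda v:np.hypot(*(q-v).T)-21.3,t[:2]*1000,loss="soft_l1");print(f.x,len(q),np.abs(f.fun).mean())
E
```

```text
clock: 6.55
tool_pos: [0.5177, 0.3432, 0.068]
ee_rot: [-2.164, 1.568, -2.395]
force: [0.4, -0.9, 0.0]
opening: 0.0418
[0.51790796 0.34369886 0.06826963] [-0.360126    0.53524207 -0.2085614 ]
[517.98266221 344.83671201] 157 1.7853508229543271
```

```bash
python3 -m inch '[{"dx":1.8,"dy":0,"dz":0,"spin":0,"gripper":-1},{"dx":1.8,"dy":0,"dz":0,"spin":0,"gripper":-1},{"dx":1.8,"dy":0,"dz":0,"spin":0,"gripper":-1},{"dx":1.8,"dy":0,"dz":0,"spin":0,"gripper":-1},{"dx":1.3,"dy":0,"dz":0,"spin":0,"gripper":-1},{"dx":0.6,"dy":0,"dz":0,"spin":0,"gripper":-1},{"dx":0.6,"dy":0,"dz":0,"spin":0,"gripper":-1},{"dx":0,"dy":0,"dz":0,"spin":0,"gripper":-1},{"dx":0,"dy":0,"dz":0,"spin":0,"gripper":-1},{"dx":0,"dy":0,"dz":0,"spin":0,"gripper":-1}]' 25
python3 - <<'E'
from h import *
s=arm.state();print(s["force"],s["torque"])
p,d=imaging.snapshot("side");cv2.imwrite("pics/s3.png",p[90:190,180:320].repeat(4,0).repeat(4,1));print(arm.state()["force"])
E
```

```text
clock: 7.85
tool_pos: [0.5181, 0.345, 0.0599]
ee_rot: [2.31, 1.571, 2.081]
force: [-0.0, -0.2, -1.0]
opening: 0.0419
[-0.03472297 -0.18013432 -1.01017739] [-0.05610551  0.08117021  0.00990046]
[ 0.09705265 -0.3387325  -1.25954205]
```

View pics/s3.png

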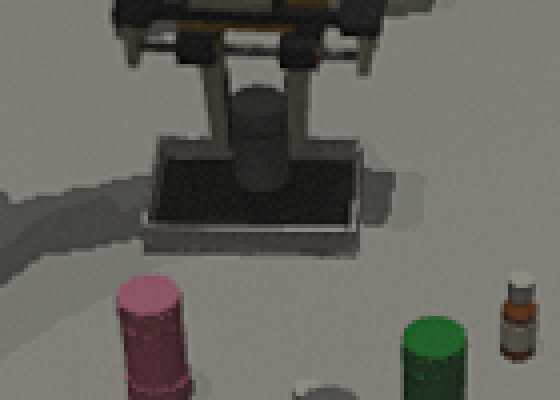

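The crop shows case B at (262,140), upright between the fingers just above the tray mat. I lower the last 1.5 mm or so, then release.

```bash
python3 -m inch '[{"dx":0.5,"dy":0,"dz":0,"spin":0,"gripper":-1},{"dx":0.5,"dy":0,"dz":0,"spin":0,"gripper":-1},{"dx":0.5,"dy":0,"dz":0,"spin":0,"gripper":-1},{"dx":0.2,"dy":0,"dz":0,"spin":0,"gripper":-1},{"dx":0,"dy":0,"dz":0,"spin":0,"gripper":-1},{"dx":0,"dy":0,"dz":0,"spin":0,"gripper":-1},{"dx":0,"dy":0,"dz":0,"spin":0,"gripper":0},{"dx":0,"dy":0,"dz":0,"spin":0,"gripper":0.1},{"dx":0,"dy":0,"dz":0,"spin":0,"gripper":0.5},{"dx":-3,"dy":0,"dz":0,"spin":0,"gripper":1}]' 25
python3 - <<'E'
from h import *
to(.5282,.014,.055)
E
```

```text
clock: 9.15
tool_pos: [0.518, 0.3449, 0.0611]
ee_rot: [-2.405, 1.57, -2.634]
force: [-0.3, -0.2, -0.1]
opening: 0.0665
tool shift mm [   6.2 -320.    85.1]
```

```bash
python3 -m inch '[{"dx":-15,"dy":0,"dz":0,"spin":0,"gripper":1},{"dx":-25,"dy":0,"dz":0,"spin":0,"gripper":1},{"dx":-25,"dy":0,"dz":0,"spin":0,"gripper":1},{"dx":0,"dy":-25,"dz":6.6,"spin":0,"gripper":1},{"dx":0,"dy":-55,"dz":14.6,"spin":0,"gripper":1},{"dx":0,"dy":-57,"dz":15.2,"spin":0,"gripper":1},{"dx":0,"dy":-57,"dz":15.2,"spin":0,"gripper":1},{"dx":0,"dy":-57,"dz":15.2,"spin":0,"gripper":1},{"dx":0,"dy":-45,"dz":12,"spin":0,"gripper":1},{"dx":0,"dy":-24,"dz":6.3,"spin":0,"gripper":1}]' 25
python3 - <<'E'
from h import *
p,d=imaging.snapshot("side");cv2.imwrite("pics/s4.png",p)
s=arm.state();print(s["tool_pos"],s["joint_velocities"].round(2));to(.5282,.014,.055)
E
```

```text
clock: 10.4
tool_pos: [0.5288, 0.0102, 0.1276]
ee_rot: [-0.294, 1.568, -0.528]
force: [0.1, 0.6, -0.3]
opening: 0.0929
[0.52885424 0.00668093 0.12779292] [-0.05  0.   -0.01 -0.   -0.01 -0.   -0.07]
tool shift mm [72.8  7.2 -2.6]
```

```bash
python3 -m inch '[{"dx":0,"dy":0,"dz":0,"spin":0,"gripper":1},{"dx":8,"dy":0,"dz":0,"spin":0,"gripper":1},{"dx":17,"dy":0,"dz":0,"spin":0,"gripper":1},{"dx":20,"dy":0,"dz":0,"spin":0,"gripper":1},{"dx":17,"dy":0,"dz":0,"spin":0,"gripper":1},{"dx":10,"dy":0,"dz":0,"spin":0,"gripper":1},{"dx":0,"dy":0,"dz":0,"spin":0,"gripper":0.6},{"dx":0,"dy":0,"dz":0,"spin":0,"gripper":0.4},{"dx":0,"dy":0,"dz":0,"spin":0,"gripper":0.2},{"dx":0,"dy":0,"dz":0,"spin":0,"gripper":0.2}]' 25
python3 - <<'E'
from h import *
s=arm.state();print(s["tool_pos"],s["joint_velocities"].round(3));to(.5282,.014,.0535)
E
```

```text
clock: 11.7
tool_pos: [0.5287, 0.014, 0.0546]
ee_rot: [0.319, 1.57, 0.09]
force: [0.1, 0.8, 0.1]
opening: 0.0582
[0.52868552 0.01404779 0.05461995] [ 0.001  0.002  0.001  0.002 -0.001 -0.     0.   ]
tool shift mm [ 1.1 -0.2 -0.5]
```

```bash
python3 -m inch '[{"dx":1,"dy":0,"dz":-0.5,"spin":0,"gripper":0},{"dx":0,"dy":0,"dz":0,"spin":0,"gripper":-0.1},{"dx":0,"dy":0,"dz":0,"spin":0,"gripper":-1},{"dx":0,"dy":0,"dz":0,"spin":0,"gripper":-1},{"dx":-2,"dy":0,"dz":0,"spin":0,"gripper":-1},{"dx":-5,"dy":0,"dz":0,"spin":0,"gripper":-1},{"dx":-13,"dy":0,"dz":0,"spin":0,"gripper":-1},{"dx":-20,"dy":0,"dz":0,"spin":0,"gripper":-1},{"dx":-20,"dy":0,"dz":0,"spin":0,"gripper":-1},{"dx":-15,"dy":0,"dz":0,"spin":0,"gripper":-1}]' 30
python3 - <<'E'
from h import *
print(arm.state()["force"])
for i in range(4):
    p,d=imaging.snapshot("side");print(arm.state()["force"])
print(arm.state()["tool_pos"])
E
```

```text
clock: 12.95
tool_pos: [0.5281, 0.0142, 0.1297]
ee_rot: [0.351, 1.57, 0.122]
force: [-0.9, -0.5, -2.6]
opening: 0.0411
[-0.94993488 -0.50371485 -2.6093272 ]
[ 1.28924667 -0.55849868 -1.89963466]
[ 0.38185059 -0.54663821 -2.62017978]
[-0.29054635 -0.11667247 -3.21834531]
[-0.03551414  0.35151441 -2.95213638]
[0.52767043 0.01424885 0.12824494]
```

About 2.7 N, so C is the light case. It goes to the high well.

Run:
```python
from h import *
to(.4821,-.3268,.168)
```

```text
tool shift mm [ -39.8 -342.5   33. ]
```

```bash
python3 -m inch '[{"dx":-20,"dy":-10,"dz":1,"spin":0,"gripper":-1},{"dx":-15,"dy":-25,"dz":2.4,"spin":0,"gripper":-1},{"dx":-5,"dy":-45,"dz":4.3,"spin":0,"gripper":-1},{"dx":0,"dy":-52,"dz":5,"spin":0,"gripper":-1},{"dx":0,"dy":-55,"dz":5.3,"spin":0,"gripper":-1},{"dx":0,"dy":-55,"dz":5.3,"spin":0,"gripper":-1},{"dx":0,"dy":-45,"dz":4.3,"spin":0,"gripper":-1},{"dx":0,"dy":-30,"dz":2.9,"spin":0,"gripper":-1},{"dx":0,"dy":-17,"dz":1.6,"spin":0,"gripper":-1},{"dx":0,"dy":-8.5,"dz":0.9,"spin":0,"gripper":-1}]' 30
python3 -m inch '[{"dx":0,"dy":0,"dz":0,"spin":0,"gripper":-1},{"dx":5,"dy":0,"dz":0,"spin":0,"gripper":-1},{"dx":10,"dy":0,"dz":0,"spin":0,"gripper":-1},{"dx":12,"dy":0,"dz":0,"spin":0,"gripper":-1},{"dx":12,"dy":0,"dz":0,"spin":0,"gripper":-1},{"dx":8,"dy":0,"dz":0,"spin":0,"gripper":-1},{"dx":4,"dy":0,"dz":0,"spin":0,"gripper":-1},{"dx":0,"dy":0,"dz":0,"spin":0,"gripper":-1},{"dx":0,"dy":0,"dz":0,"spin":0,"gripper":-1},{"dx":0,"dy":0,"dz":0,"spin":0,"gripper":-1}]' 30
cat >> h.py <<'E'
from scipy.optimize import least_squares
def held(n,name):
    p,d=imaging.snapshot(n);cv2.imwrite(f"pics/{name}.png",p)
    s=arm.state();X=cloud(n,p,d);Z=np.nan_to_num(X[...,2]);t=s["tool_pos"]
    g=(np.hypot(X[...,0]-t[0],X[...,1]-t[1])<.030)&(Z>t[2]-.048)&(Z<t[2]-.006)
    q=X[g][:,:2]*1000
    f=least_squares(lambda v:np.hypot(*(q-v).T)-21.5,t[:2]*1000,loss="soft_l1");print(n,"tcp",(t*1000).round(1),"case",f.x.round(1),len(q),np.abs(f.fun).mean().round(2),s["force"].round(1))
    return p
E
python3 - <<'E'
from h import *
p=held("side","s5");p2=held("top","t5")
cv2.imwrite("pics/v5.png",np.hstack([p[190:370,160:320].repeat(3,0).repeat(3,1)[:540],p2[200:340,365:470].repeat(3,0).repeat(3,1)[:420].copy() if 0 else cv2.resize(p2[200:340,365:470],(405,540))]))
to(.4821,-.3268,.105)
E
```

```text
clock: 14.4
tool_pos: [0.4819, -0.3268, 0.1674]
ee_rot: [2.619, 1.569, 2.39]
force: [0.1, 0.3, -2.1]
opening: 0.041
clock: 15.65
tool_pos: [0.4825, -0.3271, 0.1176]
ee_rot: [-0.424, 1.57, -0.653]
force: [0.5, -0.3, -2.3]
opening: 0.0413
side tcp [ 482.5 -327.   117.5] case [ 482.2 -325.4] 273 0.76 [-0.4 -0.5 -2.5]
top tcp [ 482.4 -327.   117.5] case [ 481.3 -327.5] 167 0.64 [-0.1 -0.7 -2.6]
tool shift mm [12.5  0.1 -0.4]
```

View pics/v5.png

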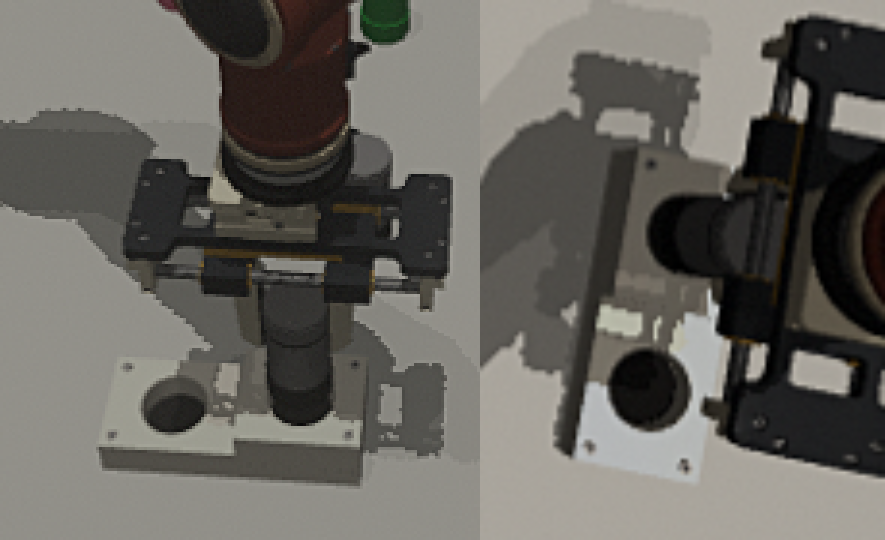

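The view shows case C hanging upright over the high well at (300,400) in the left half. The TCP agrees with the measured well to about 0.5 mm, so I lower slowly.

```bash
python3 -m inch '[{"dx":1.6,"dy":0.1,"dz":-0.3,"spin":0,"gripper":-1},{"dx":1.7,"dy":0,"dz":0,"spin":0,"gripper":-1},{"dx":1.7,"dy":0,"dz":0,"spin":0,"gripper":-1},{"dx":1.7,"dy":0,"dz":0,"spin":0,"gripper":-1},{"dx":1.7,"dy":0,"dz":0,"spin":0,"gripper":-1},{"dx":1.7,"dy":0,"dz":0,"spin":0,"gripper":-1},{"dx":1.7,"dy":0,"dz":0,"spin":0,"gripper":-1},{"dx":1.7,"dy":0,"dz":0,"spin":0,"gripper":-1},{"dx":1.7,"dy":0,"dz":0,"spin":0,"gripper":-1},{"dx":0.8,"dy":0,"dz":0,"spin":0,"gripper":-1}]' 30
python3 - <<'E'
from h import *
p=held("side","s6");p=held("side","s6")
to(.4821,-.3268,.0815)
E
```

```text
clock: 17.0
tool_pos: [0.482, -0.3267, 0.101]
ee_rot: [3.066, 1.571, 2.837]
force: [0.2, 0.4, -3.6]
opening: 0.041
side tcp [ 482.  -326.7  101. ] case [ 481.9 -325. ] 283 1.14 [-0.7  0.6 -2.6]
side tcp [ 482.  -326.7  101. ] case [ 481.7 -325. ] 281 1.07 [ 0.8 -1.2 -2.5]
tool shift mm [19.5 -0.   0.2]
```

```bash
python3 -m inch '[{"dx":0.6,"dy":0,"dz":0.1,"spin":0,"gripper":-1},{"dx":0.6,"dy":0,"dz":0,"spin":0,"gripper":-1},{"dx":0.6,"dy":0,"dz":0,"spin":0,"gripper":-1},{"dx":0.6,"dy":0,"dz":0,"spin":0,"gripper":-1},{"dx":0.6,"dy":0,"dz":0,"spin":0,"gripper":-1},{"dx":0.6,"dy":0,"dz":0,"spin":0,"gripper":-1},{"dx":0.6,"dy":0,"dz":0,"spin":0,"gripper":-1},{"dx":0.6,"dy":0,"dz":0,"spin":0,"gripper":-1},{"dx":0,"dy":0,"dz":0,"spin":0,"gripper":-1},{"dx":0,"dy":0,"dz":0,"spin":0,"gripper":-1}]' 30
python3 - <<'E'
from h import *
s=arm.state();print(s["force"],s["torque"]);to(.4821,-.3268,.0815)
E
```

```text
clock: 18.35
tool_pos: [0.4821, -0.3268, 0.0964]
ee_rot: [-1.063, 1.571, -1.292]
force: [0.2, -0.3, -3.4]
opening: 0.0413
[ 0.20131933 -0.3345237  -3.44191013] [-0.03971118  0.10735316  0.0088418 ]
tool shift mm [14.9 -0.  -0. ]
```

```bash
python3 -m inch '[{"dx":1.5,"dy":0,"dz":0,"spin":0,"gripper":-1},{"dx":1.6,"dy":0,"dz":0,"spin":0,"gripper":-1},{"dx":1.6,"dy":0,"dz":0,"spin":0,"gripper":-1},{"dx":1.6,"dy":0,"dz":0,"spin":0,"gripper":-1},{"dx":1.6,"dy":0,"dz":0,"spin":0,"gripper":-1},{"dx":1.6,"dy":0,"dz":0,"spin":0,"gripper":-1},{"dx":1.6,"dy":0,"dz":0,"spin":0,"gripper":-1},{"dx":1.6,"dy":0,"dz":0,"spin":0,"gripper":-1},{"dx":0.6,"dy":0,"dz":0,"spin":0,"gripper":-1},{"dx":0,"dy":0,"dz":0,"spin":0,"gripper":-1}]' 30
python3 - <<'E'
from h import *
for i in range(2): imaging.snapshot("side");print(arm.state()["force"])
to(.4821,-.3268,.0815)
E
```

```text
clock: 19.6
tool_pos: [0.4821, -0.3268, 0.083]
ee_rot: [-2.724, 1.571, -2.953]
force: [0.8, 0.5, -3.0]
opening: 0.0414
[-1.06359544 -0.04966437 -2.51194035]
[-0.03309148 -0.00383203 -1.83467397]
tool shift mm [ 1.6 -0.  -0. ]
```

```bash
python3 -m inch '[{"dx":0.4,"dy":0,"dz":0,"spin":0,"gripper":-1},{"dx":0.4,"dy":0,"dz":0,"spin":0,"gripper":-1},{"dx":0.4,"dy":0,"dz":0,"spin":0,"gripper":-1},{"dx":0.2,"dy":0,"dz":0,"spin":0,"gripper":-1},{"dx":0.2,"dy":0,"dz":0,"spin":0,"gripper":-1},{"dx":0.2,"dy":0,"dz":0,"spin":0,"gripper":-1},{"dx":0,"dy":0,"dz":0,"spin":0,"gripper":-1},{"dx":0,"dy":0,"dz":0,"spin":0,"gripper":-1},{"dx":0,"dy":0,"dz":0,"spin":0,"gripper":-1},{"dx":0,"dy":0,"dz":0,"spin":0,"gripper":-1}]' 30
python3 - <<'E'
from h import *
for i in range(2): imaging.snapshot("side");print(arm.state()["force"])
to(.4821,-.3268,.0815)
E
```

```text
clock: 20.95
tool_pos: [0.4821, -0.3268, 0.0813]
ee_rot: [-1.876, 1.571, -2.105]
force: [-0.1, 1.0, -1.9]
opening: 0.0411
[-0.82014955 -0.19818027 -2.91243505]
[ 0.11183003  0.26775827 -1.49565239]
tool shift mm [-0.2 -0.  -0. ]
```

```bash
python3 -m inch '[{"dx":0.2,"dy":0,"dz":0,"spin":0,"gripper":-1},{"dx":0.2,"dy":0,"dz":0,"spin":0,"gripper":-1},{"dx":0.2,"dy":0,"dz":0,"spin":0,"gripper":-1},{"dx":0.2,"dy":0,"dz":0,"spin":0,"gripper":-1},{"dx":0,"dy":0,"dz":0,"spin":0,"gripper":-1},{"dx":0,"dy":0,"dz":0,"spin":0,"gripper":-1},{"dx":0,"dy":0,"dz":0,"spin":0,"gripper":-1},{"dx":0,"dy":0,"dz":0,"spin":0,"gripper":-1},{"dx":0,"dy":0,"dz":0,"spin":0,"gripper":-1},{"dx":0,"dy":0,"dz":0,"spin":0,"gripper":-1}]' 30
python3 - <<'E'
from h import *
for i in range(3): imaging.snapshot("side");print(arm.state()["force"])
to(.4821,-.3268,.0815)
E
```

```text
clock: 22.3
tool_pos: [0.4822, -0.3268, 0.0812]
ee_rot: [0.074, 1.57, -0.155]
force: [-2.1, 2.3, 4.9]
opening: 0.0411
[-1.64161798  0.87186992  5.11392756]
[-0.3975289   1.65844142  5.04470543]
[-1.38106378  0.75455426  5.36770304]
tool shift mm [-0.3 -0.  -0.1]
```

The force turned to +5 N at the floor height, so C is seated. Release and retreat.

```bash
python3 -m inch '[{"dx":-0.4,"dy":0,"dz":0,"spin":0,"gripper":-1},{"dx":0,"dy":0,"dz":0,"spin":0,"gripper":-1},{"dx":0,"dy":0,"dz":0,"spin":0,"gripper":0},{"dx":0,"dy":0,"dz":0,"spin":0,"gripper":0.2},{"dx":0,"dy":0,"dz":0,"spin":0,"gripper":0.6},{"dx":0,"dy":0,"dz":0,"spin":0,"gripper":1},{"dx":-10,"dy":0,"dz":0,"spin":0,"gripper":1},{"dx":-20,"dy":0,"dz":0,"spin":0,"gripper":1},{"dx":-25,"dy":0,"dz":0,"spin":0,"gripper":1},{"dx":-20,"dy":0,"dz":0,"spin":0,"gripper":1}]' 30
python3 - <<'E'
from h import *
s=arm.state()
to(.5508,-.1543,.0535)
E
```

```text
clock: 23.7
tool_pos: [0.4824, -0.3271, 0.1576]
ee_rot: [-0.433, 1.569, -0.662]
force: [0.2, -1.1, 0.5]
opening: 0.0928
tool shift mm [104.  183.9  27.2]
```

```bash
python3 -m inch '[{"dx":0,"dy":25,"dz":3.7,"spin":0,"gripper":1},{"dx":0,"dy":48,"dz":7.1,"spin":0,"gripper":1},{"dx":0,"dy":55,"dz":8.1,"spin":0,"gripper":1},{"dx":0,"dy":38,"dz":5.6,"spin":0,"gripper":1},{"dx":0,"dy":18,"dz":2.7,"spin":0,"gripper":1},{"dx":5,"dy":0,"dz":0,"spin":0,"gripper":1},{"dx":15,"dy":0,"dz":0,"spin":0,"gripper":1},{"dx":25,"dy":0,"dz":0,"spin":0,"gripper":1},{"dx":25,"dy":0,"dz":0,"spin":0,"gripper":1},{"dx":20,"dy":0,"dz":0,"spin":0,"gripper":1}]' 30
python3 -m inch '[{"dx":10,"dy":0,"dz":0,"spin":0,"gripper":0.8},{"dx":4,"dy":0,"dz":0,"spin":0,"gripper":0.5},{"dx":0,"dy":0,"dz":0,"spin":0,"gripper":0.3},{"dx":0,"dy":0,"dz":0,"spin":0,"gripper":0.15},{"dx":0,"dy":0,"dz":0,"spin":0,"gripper":0},{"dx":0,"dy":0,"dz":0,"spin":0,"gripper":-0.1},{"dx":0,"dy":0,"dz":0,"spin":0,"gripper":-1},{"dx":0,"dy":0,"dz":0,"spin":0,"gripper":-1},{"dx":0,"dy":0,"dz":0,"spin":0,"gripper":-1},{"dx":0,"dy":0,"dz":0,"spin":0,"gripper":-1}]' 40
python3 - <<'E'
from h import *
s=arm.state();print(s["force"])
to(.5508,-.1543,.0535)
E
```

```text
clock: 24.95
tool_pos: [0.5485, -0.1563, 0.0639]
ee_rot: [-2.524, 1.568, -2.757]
force: [-0.2, 0.1, -0.2]
opening: 0.0929
clock: 26.2
tool_pos: [0.5517, -0.154, 0.0524]
ee_rot: [-0.042, 1.568, -0.271]
force: [3.0, 0.0, 3.3]
opening: 0.0412
[3.00091291 0.02003219 3.25442793]
tool shift mm [-1.1 -0.5 -0.8]
```

```bash
python3 -m inch '[{"dx":-1,"dy":0,"dz":0,"spin":0,"gripper":-1},{"dx":-3,"dy":0,"dz":0,"spin":0,"gripper":-1},{"dx":-8,"dy":0,"dz":0,"spin":0,"gripper":-1},{"dx":-15,"dy":0,"dz":0,"spin":0,"gripper":-1},{"dx":-15,"dy":0,"dz":0,"spin":0,"gripper":-1},{"dx":-15,"dy":0,"dz":0,"spin":0,"gripper":-1},{"dx":-8,"dy":0,"dz":0,"spin":0,"gripper":-1},{"dx":0,"dy":0,"dz":0,"spin":0,"gripper":-1},{"dx":0,"dy":0,"dz":0,"spin":0,"gripper":-1},{"dx":0,"dy":0,"dz":0,"spin":0,"gripper":-1}]' 40
python3 - <<'E'
from h import *
held("side","s7");held("side","s7")
to(.3963,-.3065,.14)
E
```

```text
clock: 27.45
tool_pos: [0.5499, -0.1535, 0.1162]
ee_rot: [3.139, 1.569, 2.91]
force: [-0.3, -0.3, -6.5]
opening: 0.0415
side tcp [ 550.  -153.6  116.2] case [ 549.  -152.8] 249 0.98 [ 0.1  0.9 -6.6]
side tcp [ 550.1 -153.7  116.3] case [ 549.1 -153. ] 244 1.12 [-0.5  0.6 -6. ]
tool shift mm [ -23.5 -183.7 -115.1]
```

About 6.4 N, so A is the heavy case. It goes to the low well.

```bash
python3 -m inch '[{"dx":-10,"dy":-12,"dz":-7.5,"spin":0,"gripper":-1},{"dx":-10,"dy":-24,"dz":-15,"spin":0,"gripper":-1},{"dx":-3.5,"dy":-33,"dz":-20.7,"spin":0,"gripper":-1},{"dx":0,"dy":-36,"dz":-22.6,"spin":0,"gripper":-1},{"dx":0,"dy":-33,"dz":-20.7,"spin":0,"gripper":-1},{"dx":0,"dy":-24,"dz":-15,"spin":0,"gripper":-1},{"dx":0,"dy":-14,"dz":-8.8,"spin":0,"gripper":-1},{"dx":0,"dy":-7.7,"dz":-4.8,"spin":0,"gripper":-1},{"dx":0,"dy":0,"dz":0,"spin":0,"gripper":-1},{"dx":0,"dy":0,"dz":0,"spin":0,"gripper":-1}]' 40
python3 -m inch '[{"dx":4,"dy":0,"dz":0,"spin":0,"gripper":-1},{"dx":8,"dy":0,"dz":0,"spin":0,"gripper":-1},{"dx":10,"dy":0,"dz":0,"spin":0,"gripper":-1},{"dx":10,"dy":0,"dz":0,"spin":0,"gripper":-1},{"dx":7,"dy":0,"dz":0,"spin":0,"gripper":-1},{"dx":3,"dy":0,"dz":0,"spin":0,"gripper":-1},{"dx":0,"dy":0,"dz":0,"spin":0,"gripper":-1},{"dx":0,"dy":0,"dz":0,"spin":0,"gripper":-1},{"dx":0,"dy":0,"dz":0,"spin":0,"gripper":-1},{"dx":0,"dy":0,"dz":0,"spin":0,"gripper":-1}]' 40
python3 - <<'E'
from h import *
p=held("side","s8");p2=held("top","t8")
cv2.imwrite("pics/v8.png",np.hstack([p[190:370,160:320].repeat(3,0).repeat(3,1)[:540],cv2.resize(p2[200:340,365:470],(405,540))]))
to(.3963,-.3065,.0824)
E
```

```text
clock: 28.8
tool_pos: [0.3977, -0.3054, 0.1403]
ee_rot: [1.137, 1.57, 0.91]
force: [1.0, 0.2, -6.5]
opening: 0.0412
clock: 30.05
tool_pos: [0.3967, -0.3066, 0.0986]
ee_rot: [-0.465, 1.57, -0.694]
force: [0.4, -0.4, -6.9]
opening: 0.0414
side tcp [ 396.7 -306.6   98.5] case [ 395.7 -305.7] 281 0.84 [ 0.6 -1.  -6.3]
top tcp [ 396.6 -306.5   98.5] case [ 394.9 -307.6] 158 0.66 [ 0.2 -0.4 -8. ]
tool shift mm [16.1 -0.  -0.3]
```

View pics/v8.png

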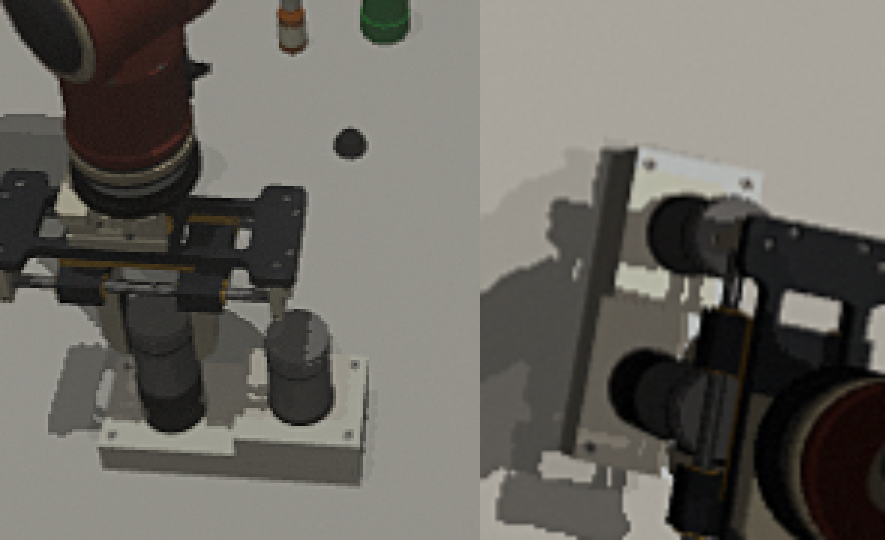

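Run:
```python
from h import *
for n,nm in(("side","s8"),("top","t8"),("side","s5"),("top","t5")):
    pass
s=arm.state();t=s["tool_pos"];print(Rt(s).round(4))
for n in("side","top"):
    p,d=imaging.snapshot(n);X=cloud(n,p,d);Z=np.nan_to_num(X[...,2])
    for lo,hi,r in((-.053,-.034,22),(-.028,-.017,21),(-.017,-.005,21)):
        g=(np.hypot(X[...,0]-t[0],X[...,1]-t[1])<.030)&(Z>t[2]+lo)&(Z<t[2]+hi)
        q=X[g][:,:2]*1000
        f=least_squares(lambda v:np.hypot(*(q-v).T)-r,t[:2]*1000,loss="soft_l1");print(n,lo,(f.x-t[:2]*1000).round(2),len(q))
print(s["torque"])
```

```text
[[ 1.000e-04  2.269e-01  9.739e-01]
 [-1.000e-04  9.739e-01 -2.269e-01]
 [-1.000e+00 -1.000e-04  2.000e-04]]
side -0.053 [-0.92  1.06] 90
side -0.028 [-1.01  0.94] 82
side -0.017 [-0.94  1.07] 72
top -0.053 [-1.7 -0.7] 48
top -0.028 [-1.81 -0.77] 46
top -0.017 [-1.9  -1.12] 45
[-0.09052203  0.12137055 -0.01242233]
```

No tilt and well aligned. Lower slowly to about 2 mm into the mouth.

```bash
python3 -m inch '[{"dx":1.7,"dy":0.2,"dz":0.1,"spin":0,"gripper":-1},{"dx":1.8,"dy":0,"dz":0,"spin":0,"gripper":-1},{"dx":1.8,"dy":0,"dz":0,"spin":0,"gripper":-1},{"dx":1.8,"dy":0,"dz":0,"spin":0,"gripper":-1},{"dx":1.8,"dy":0,"dz":0,"spin":0,"gripper":-1},{"dx":1.8,"dy":0,"dz":0,"spin":0,"gripper":-1},{"dx":1.8,"dy":0,"dz":0,"spin":0,"gripper":-1},{"dx":1.8,"dy":0,"dz":0,"spin":0,"gripper":-1},{"dx":1.8,"dy":0,"dz":0,"spin":0,"gripper":-1},{"dx":1.2,"dy":0,"dz":0,"spin":0,"gripper":-1}]' 40
python3 - <<'E'
from h import *
p=held("side","s9");p=held("side","s9")
to(.3968,-.3063,.0604)
E
```

```text
clock: 31.5
tool_pos: [0.3967, -0.3064, 0.0809]
ee_rot: [-2.836, 1.571, -3.064]
force: [0.0, 0.5, -6.2]
opening: 0.0415
side tcp [ 396.6 -306.3   80.8] case [ 395.6 -305.2] 285 1.14 [ 0.7  0.5 -6.6]
side tcp [ 396.6 -306.3   80.9] case [ 395.6 -305.4] 289 1.09 [-0.6  0.8 -5.8]
tool shift mm [20.5  0.   0.2]
```

```bash
python3 -m inch '[{"dx":0.5,"dy":0,"dz":0.1,"spin":0,"gripper":-1},{"dx":0.5,"dy":0,"dz":0,"spin":0,"gripper":-1},{"dx":0.5,"dy":0,"dz":0,"spin":0,"gripper":-1},{"dx":0.5,"dy":0,"dz":0,"spin":0,"gripper":-1},{"dx":0.5,"dy":0,"dz":0,"spin":0,"gripper":-1},{"dx":0.5,"dy":0,"dz":0,"spin":0,"gripper":-1},{"dx":0,"dy":0,"dz":0,"spin":0,"gripper":-1},{"dx":0,"dy":0,"dz":0,"spin":0,"gripper":-1},{"dx":0,"dy":0,"dz":0,"spin":0,"gripper":-1},{"dx":0,"dy":0,"dz":0,"spin":0,"gripper":-1}]' 40
python3 - <<'E'
from h import *
for i in range(3): imaging.snapshot("side");print(arm.state()["force"],arm.state()["torque"])
E
```

```text
clock: 32.85
tool_pos: [0.3968, -0.3064, 0.0781]
ee_rot: [-1.376, 1.571, -1.605]
force: [0.0, -0.6, -7.6]
opening: 0.0416
[-1.22789814 -0.66349788 -5.65464149] [-0.05314241  0.09312787 -0.03731018]
[-0.30153922 -0.4844439  -5.94825118] [-0.11901813  0.0869799  -0.01372071]
[-0.0608057   1.21699691 -5.88732215] [-0.06488112  0.03594333  0.01164567]
```

```bash
python3 -m inch '[{"dx":0.7,"dy":0,"dz":0,"spin":0,"gripper":-1},{"dx":1,"dy":0,"dz":0,"spin":0,"gripper":-1},{"dx":1.5,"dy":0,"dz":0,"spin":0,"gripper":-1},{"dx":1.8,"dy":0,"dz":0,"spin":0,"gripper":-1},{"dx":1.8,"dy":0,"dz":0,"spin":0,"gripper":-1},{"dx":1.8,"dy":0,"dz":0,"spin":0,"gripper":-1},{"dx":1.8,"dy":0,"dz":0,"spin":0,"gripper":-1},{"dx":1.8,"dy":0,"dz":0,"spin":0,"gripper":-1},{"dx":1.8,"dy":0,"dz":0,"spin":0,"gripper":-1},{"dx":1,"dy":0,"dz":0,"spin":0,"gripper":-1}]' 40
python3 - <<'E'
from h import *
for i in range(2): imaging.snapshot("side");print(arm.state()["force"])
to(.3968,-.3063,.0604)
E
```

```text
clock: 34.25
tool_pos: [0.3968, -0.3064, 0.0629]
ee_rot: [-3.117, 1.571, 2.937]
force: [-0.0, 0.3, -5.7]
opening: 0.0416
[-4.06092766e-03 -5.51355634e-01 -6.57458249e+00]
[ 0.54656784  0.24440845 -6.01466308]
tool shift mm [2.6 0.1 0. ]
```

```bash
python3 -m inch '[{"dx":0.5,"dy":0,"dz":0,"spin":0,"gripper":-1},{"dx":0.5,"dy":0,"dz":0,"spin":0,"gripper":-1},{"dx":0.4,"dy":0,"dz":0,"spin":0,"gripper":-1},{"dx":0.3,"dy":0,"dz":0,"spin":0,"gripper":-1},{"dx":0.3,"dy":0,"dz":0,"spin":0,"gripper":-1},{"dx":0.2,"dy":0,"dz":0,"spin":0,"gripper":-1},{"dx":0,"dy":0,"dz":0,"spin":0,"gripper":-1},{"dx":0,"dy":0,"dz":0,"spin":0,"gripper":-1},{"dx":0,"dy":0,"dz":0,"spin":0,"gripper":-1},{"dx":0,"dy":0,"dz":0,"spin":0,"gripper":-1}]' 40
python3 - <<'E'
from h import *
for i in range(3): imaging.snapshot("side");print(arm.state()["force"])
to(.3968,-.3063,.0604)
E
```

```text
clock: 35.6
tool_pos: [0.3968, -0.3064, 0.0609]
ee_rot: [-1.958, 1.571, -2.187]
force: [-0.1, 1.0, -6.2]
opening: 0.0416
[-1.1061325   0.29644017 -6.45560781]
[-0.06733524 -0.36527227 -5.40192256]
[-0.9439377  -0.11126267 -6.45951873]
tool shift mm [ 0.5  0.1 -0. ]
```

```bash
python3 -m inch '[{"dx":0.2,"dy":0,"dz":0,"spin":0,"gripper":-1},{"dx":0.2,"dy":0,"dz":0,"spin":0,"gripper":-1},{"dx":0.2,"dy":0,"dz":0,"spin":0,"gripper":-1},{"dx":0.2,"dy":0,"dz":0,"spin":0,"gripper":-1},{"dx":0,"dy":0,"dz":0,"spin":0,"gripper":-1},{"dx":0,"dy":0,"dz":0,"spin":0,"gripper":-1},{"dx":0,"dy":0,"dz":0,"spin":0,"gripper":-1},{"dx":0,"dy":0,"dz":0,"spin":0,"gripper":-1},{"dx":0,"dy":0,"dz":0,"spin":0,"gripper":-1},{"dx":0,"dy":0,"dz":0,"spin":0,"gripper":-1}]' 40
python3 - <<'E'
from h import *
for i in range(3): imaging.snapshot("side");print(arm.state()["force"])
to(.3968,-.3063,.0604)
E
```

```text
clock: 37.0
tool_pos: [0.3968, -0.3064, 0.0603]
ee_rot: [-0.106, 1.571, -0.335]
force: [-0.7, 1.4, 3.2]
opening: 0.0416
[-1.18359508  1.09448848  3.73755518]
[-1.37516378  1.38620484  5.2273391 ]
[-1.54465235  1.59464334  5.26393937]
tool shift mm [-0.1  0.1 -0.1]
```

Seated at the floor height with a contact force of about +5 N. Release with limited opening, because C is next door, and retreat upwards.

```bash
python3 -m inch '[{"dx":-0.5,"dy":0,"dz":0,"spin":0,"gripper":-1},{"dx":0,"dy":0,"dz":0,"spin":0,"gripper":-1},{"dx":0,"dy":0,"dz":0,"spin":0,"gripper":0},{"dx":0,"dy":0,"dz":0,"spin":0,"gripper":0.15},{"dx":0,"dy":0,"dz":0,"spin":0,"gripper":0.2},{"dx":-5,"dy":0,"dz":0,"spin":0,"gripper":0.2},{"dx":-15,"dy":0,"dz":0,"spin":0,"gripper":0.2},{"dx":-25,"dy":0,"dz":0,"spin":0,"gripper":0.2},{"dx":-30,"dy":0,"dz":0,"spin":0,"gripper":0.2},{"dx":-20,"dy":0,"dz":0,"spin":0,"gripper":0.2}]' 40
python3 -m inch '[{"dx":-20,"dy":10,"dz":0,"spin":0,"gripper":0.2},{"dx":-20,"dy":25,"dz":0,"spin":0,"gripper":0.2},{"dx":-10,"dy":45,"dz":0,"spin":0,"gripper":0.2},{"dx":0,"dy":45,"dz":0,"spin":0,"gripper":0.2},{"dx":0,"dy":45,"dz":0,"spin":0,"gripper":0.2},{"dx":0,"dy":25,"dz":0,"spin":0,"gripper":0.2},{"dx":0,"dy":10,"dz":0,"spin":0,"gripper":0.2},{"dx":0,"dy":0,"dz":0,"spin":0,"gripper":0.2},{"dx":0,"dy":0,"dz":0,"spin":0,"gripper":0.2},{"dx":0,"dy":0,"dz":0,"spin":0,"gripper":0.2}]' 40
python3 - <<'E'
from h import *
for n in("top","side"):
    p,d=imaging.snapshot(n);cv2.imwrite(f"pics/{n}9.png",p);X=cloud(n,p,d);Z=np.nan_to_num(X[...,2])
    for nm,c,z in(("A",(.3963,-.3065),.1),("C",(.4821,-.3268),.12),("B",(.518,.345),.097)):
        g=(np.hypot(X[...,0]-c[0],X[...,1]-c[1])<.027)&(abs(Z-z)<.006)
        print(n,nm,g.sum(),X[g].mean(0).round(4) if g.sum() else "", np.median(Z[g]).round(4) if g.sum() else "")
    if n=="side":cv2.imwrite("pics/v9.png",cv2.resize(p,None,fx=1.4,fy=1.4))
E
```

```text
clock: 38.4
tool_pos: [0.3972, -0.3069, 0.158]
ee_rot: [-0.413, 1.568, -0.642]
force: [0.4, 0.1, -0.0]
opening: 0.0561
clock: 39.65
tool_pos: [0.443, -0.108, 0.2056]
ee_rot: [-1.56, 1.57, -1.791]
force: [0.0, 0.1, 0.2]
opening: 0.0559
top A 46 [ 0.3953 -0.3233  0.1   ] 0.0999
top C 376 [ 0.481  -0.326   0.1197] 0.1199
top B 344 [0.5183 0.3444 0.0952] 0.0953
side A 350 [ 0.3961 -0.3084  0.1   ] 0.1002
side C 341 [ 0.4816 -0.3279  0.1198] 0.1201
side B 102 [0.5187 0.3423 0.0959] 0.0959
```

View pics/v9.png

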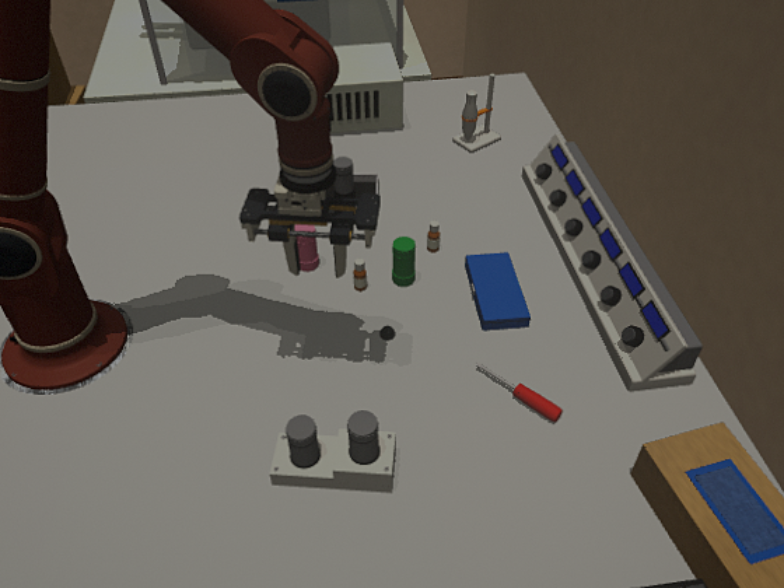

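View pics/top9.png

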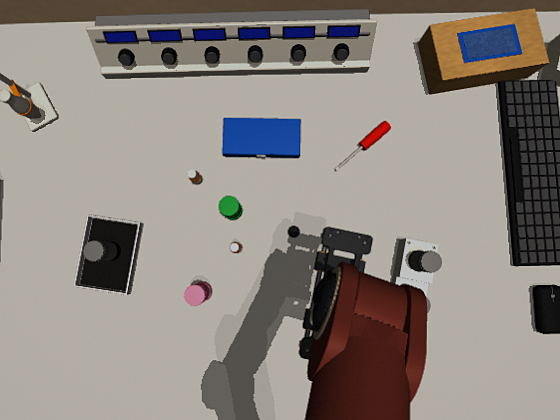

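The pictures show A and C seated in the stand, at (303,440) and (363,437) in the side view. B is upright in the tray at (97,250) in the top view, and the bystanders look unmoved.

```bash
python3 -c "
from workcell import arm
print(arm.finish_job())"
```

```text
the job is handed in; nothing more can be done
None
```

All three cases are put away and the job is handed in, about 40 s into the 72 s allowed. I lifted each case, weighed it, and put it away before picking up the next.

| Case (where it started) | Weight felt | Contents | Where it went |
|---|---|---|---|
| `case_b` (left) | about 0.8 N | empty | upright in the returns tray |
| `case_c` (middle) | about 2.7 N | light | well of the high step |
| `case_a` (right) | about 6.4 N | heavy | well of the low step |

I assigned the names a, b and c to the three grey cases myself, since they look identical.

- **Seating:** both cases went into their wells without catching on the rim. Each met the floor at the expected height, pressed by about 5 N, and I backed off before letting go.
- **Heights:** the tops measured 100 mm (low step) and 120 mm (high step), which matches fully home.
- **Disagreements:** the tray case's top read 95 to 96 mm instead of 97 mm; the picture shows it standing upright, so I put this down to measurement noise. The two cameras differed by 1 to 2 mm in y. At the end the arm hid the low well from the top camera, so that height comes mainly from the side view.
- **Rest of the desk:** the bottles, plug, slide box, screwdriver and the green and pink cases look unmoved in the final pictures. I judged that by eye and did not measure them. The gripper was clear of everything.

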